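# Demould resin castings onto the draining rack

### The job

Turn the black bar handle of the mould's clamp counterclockwise (seen from above) until it clicks over into its open position, then lift every casting out of the mould and set it on the sloped draining rack, base flat on the slats and rib up. When all the castings are on the rack, turn the handle back until it clicks into its closed position, and leave the other things on the desk where they are.

Things in the scene. Friction and masses are not known exactly. Their poses are not given: they have to be found in the camera images.
- mould: dark steel casting mould, a fixed block 204 x 164 x 40 mm (x, y, z), origin at the centre of its underside; four rectangular cavities 73 x 53 mm, 14 mm deep, centred at x = +-55, y = +-45 mm in its frame, long sides along x
- clamp (a joint): angle (rad) of the clamp on the mould's centre, a spindle with four flat arms (44 mm long, 10 wide, 3 to 9 mm above the mould's top): 0 closed, arms diagonally over the castings' inner corners; 0.785 open, arms between the cavities. Grows counterclockwise from above, stops at both ends. A spring detent (about 0.08 N m) lies halfway: short of it the clamp springs back, past it it snaps on
- clamp_grip (a point): middle of the black bar handle on top of the clamp spindle, 90 mm above the desk; turns with the clamp; its x runs along the bar (50 mm long), its y across it (12 mm thick), z up; the bar reaches from 16 mm below to 12 mm above this point, clear above the ribs of the castings
- rack_board: sloped slatted board of the fixed steel draining rack, 108 x 260 mm (x, y); origin at the centre of its upper surface, 60 mm above the desk; z is the normal of the surface, x runs down the slope (15 degrees), y along the long side; a rim 8 mm high and 4 mm thick runs round its four edges, leaving 104 x 256 mm; room for four castings side by side along y, ribs along x
- casting_1: white cast resin part (3 or 4 present, all alike, in any cavities): base 70 x 50 x 14 mm (x, y, z) with an upright rib on its middle, 50 mm long (x), 12 mm thick (y), rib top 46 mm above the underside; about 90 g; origin at the centre of its underside, z up through the rib. At the start its base lies in a mould cavity, flush with the mould's top, the rib standing proud
- casting_2: white cast resin part (3 or 4 present, all alike, in any cavities): base 70 x 50 x 14 mm (x, y, z) with an upright rib on its middle, 50 mm long (x), 12 mm thick (y), rib top 46 mm above the underside; about 90 g; origin at the centre of its underside, z up through the rib. At the start its base lies in a mould cavity, flush with the mould's top, the rib standing proud
- casting_3: white cast resin part (3 or 4 present, all alike, in any cavities): base 70 x 50 x 14 mm (x, y, z) with an upright rib on its middle, 50 mm long (x), 12 mm thick (y), rib top 46 mm above the underside; about 90 g; origin at the centre of its underside, z up through the rib. At the start its base lies in a mould cavity, flush with the mould's top, the rib standing proud
- casting_4: white cast resin part (3 or 4 present, all alike, in any cavities): base 70 x 50 x 14 mm (x, y, z) with an upright rib on its middle, 50 mm long (x), 12 mm thick (y), rib top 46 mm above the underside; about 90 g; origin at the centre of its underside, z up through the rib. At the start its base lies in a mould cavity, flush with the mould's top, the rib standing proud
- case_a: round objective case with black lid, 37 mm diameter, 62 mm high, loose bystander, origin at the centre of its underside

How it is judged:
By the outcome, as a careful person would: the job done as asked, in the order asked, and still so for the second after the job is handed in, with the robot touching nothing.
Of casting_1, casting_2, casting_3, casting_4 only 3 to 4 are there at a start; the rules pass over those that are not, and their reading is None.
At some moment in a run one of casting_1, casting_2, casting_3, casting_4 may be knocked a few centimetres aside while the robot is not near it.
Once in a run the grip may slacken for a moment while it holds something.
It also fails if it takes over 208 s, if anything falls off the work surface, if the arm or the gripper's body presses on something with over 40 N, if the wrist force passes 120 N, or if a joint passes its speed limit or range.

### The arm

A 6-joint arm with a two-finger parallel gripper is mounted at the origin on a cart in front of the work surface, level with it; the furniture and walls round the work are solid. World frame = base frame: x ahead of the robot, y to its left, z up, the work surface at z = 0. Lengths are in mm, angles in rad, forces in N, time in s.
With the tool pointing down it reaches from about 350 to 775 mm from the base axis. Payload 7.3 kg.
Tool frame: the origin (TCP) lies at the very end of the fingers, on their centre line; the grasp point (between the pads) lies 19 mm behind it; z points along the fingers, y is the line along which they close (so a half turn about z gives the same grasp; the last joint's range is limited). The gripper opens to 92 mm and grips with 3 to 60 N. Pads are 19 mm wide; open, the fingers measure 130 mm over their backs; the gripper's body (75 mm by 190 mm) begins 47 mm behind the grasp point.
Start: joints at [1.026, 0.342, 1.524, -0, 1.275, -0.146], TCP at [203.852, 483.828, 226.741] pointing down, gripper open.
Joint ranges: [-2.53, 2.53], [-0.77, 2.02], [0.04, 2.7], [-1, 4.14], [0.28, 2.66], [-3.11, 3.11]. Speed limits (rad/s): [2.57, 2.57, 3.14, 3.14, 3.14, 3.14].

### API

Orientations are given as [roll, pitch, yaw] about the fixed x, y, z axes, in that order (R = Rz(yaw) Ry(pitch) Rx(roll)).
In Python, from plant import get_obs, vision, workorder gives the robot as it stands.
- The arm moves only by the shell command python3 -m pendant 'ROWS' [OPENING]. ROWS is a JSON object of lists of equal length, an entry for each row: "dp": the shift along the tool's x, y, z in m, a list of three; "rotation": the turn, a rotation vector about the tool's x, y, z in rad, a list of three. A call has 1 to 8 rows; each row is the pose to reach, as a shift and turn from the pose commanded when the call began, along the tool's axes at that moment; what a row does not reach only later rows make up. A row lasts 1/8 s, in which the tool goes at most 62.5 mm and 10.7 degrees, less where a joint would pass 70% of its speed; a pose out of reach is approached as far as the arm can. A call with a gripper value outside its range is refused whole. OPENING is the finger opening in m, from 0 to 0.0918, set as the call begins (- or left out, the last holds). The fingers move at their own pace and stop on an object; the grip force is fixed at half the most. Time passes only in rows, so rows that repeat a pose let the fingers close. It gives the time, the measured TCP pose, the force, the opening and the grip force at its end, in the units of the state.
- get_obs(): the state, without advancing time (a new reading comes with each control period).
- vision.capture(name): name is "scene" or "top"; returns a dict with "pixels" (420x560x3 uint8, red, green, blue), "vfov" (degrees; the focal length in pixels is half the picture's height over the tangent of half this angle, whatever the lens; pixels are square), "cx", "cy" (the principal point, pixels), "dist" ([k1, k2, p1, p2, k3] as OpenCV has them; the pictures are not rectified), "pose" (4x4, takes a point from camera to world coordinates). Camera axes: x right, y up, looking along -z (the intrinsics and any distortion apply to the point x, -y, -z); pixel columns grow to the right and rows downward; lengths in mm; the calibration is good to about 2 mm. A picture is of the moment at which its call begins. There is no depth.
- workorder.close_job(): hands the job in; it is judged then, once.
The state is a dict: "time": time; "joint_positions": joint angles; "dq": joint speeds; "tau": joint torques, N m; "tool_pos": TCP position; "tcp_rot": TCP orientation; "contact_force": force on the tool from outside, world axes, zero at the start; "moment": the same for the moment, N m; "grip_width": finger opening in mm; "finger_force": force on a finger pad.
Only numpy, scipy, OpenCV 4.12 (cv2) and the standard library are available. Lean on these libraries where they do the work, as an engineer would, in place of code of your own. Each camera call takes 0.05 s, during which the arm holds its last target. There are 200 camera calls.

## Working session

There is one attempt and no reset: what is moved stays moved. The work goes in short steps, Python scripts to look and compute and a shell command to move; the robot and the scene stay as the last step left them, time stands still between calls to the robot, and variables do not carry over. Pictures are saved under pics/ and viewed, at most 14 in all, crops included, and the job is handed in when it is done.

```bash
mkdir -p pics; ls
cat > h.py <<'E'
import numpy as np, cv2
from scipy.spatial.transform import Rotation as R
from plant import get_obs, vision
def cam(name,png=None):
    c=vision.capture(name)
    if png: cv2.imwrite('pics/'+png,c['pixels'][:,:,::-1])
    h,w=c['pixels'].shape[:2]; f=h/2/np.tan(np.radians(c['vfov'])/2)
    c['K']=np.array([[f,0,c['cx']],[0,f,c['cy']],[0,0,1.]]); c['D']=np.array(c['dist'],float); c['P']=np.array(c['pose']); return c
def ray(c,uv):
    p=cv2.undistortPoints(np.array([[uv]],float),c['K'],c['D'])[0,0]
    return c['P'][:3,3], c['P'][:3,:3]@np.array([p[0],-p[1],-1])
def atz(c,uv,z):
    o,d=ray(c,uv); return o+d*(z-o[2])/d[2]
def proj(c,X):
    X=np.atleast_2d(X).astype(float); q=(X-c['P'][:3,3])@c['P'][:3,:3]; q=q*[1,-1,-1]
    return cv2.projectPoints(q,np.zeros(3),np.zeros(3),c['K'],c['D'])[0][:,0]
def rows(pos,yaw,roll=np.pi,pitch=0,Rt=None):
    "needed dp(m) and rotvec in the current measured tool frame"
    o=get_obs(); A=R.from_euler('xyz',o['tcp_rot']); B=R.from_euler('xyz',[roll,pitch,yaw]) if Rt is None else Rt
    return np.round(A.inv().apply(np.array(pos)-o['tool_pos'])/1000,4), np.round((A.inv()*B).as_rotvec(),3)
E
python3 - <<'E'
from h import *
o=get_obs(); print(o)
for n in('scene','top'):
    c=cam(n,n+'0.png'); print(n,c['P'].round(3).tolist(),c['vfov'],c['dist'])
E
```

```text
pics
{'time': 0.0, 'joint_positions': array([ 1.02599000e+00,  3.42699509e-01,  1.52502661e+00,  9.28817047e-06,
        1.27541156e+00, -1.46003434e-01]), 'dq': array([ 0.00163937, -0.00048581,  0.00092599, -0.00017079,  0.00079417,
       -0.00019932]), 'tau': array([ 9.75683433e-04, -4.31236839e+01, -2.44223303e+01,  7.17844907e-02,
        5.60655305e-02, -1.33183858e-04]), 'tool_pos': array([203.62632995, 483.45105488, 226.05367263]), 'tcp_rot': array([-3.14006536e+00, -2.33565794e-04,  2.74278687e+00]), 'contact_force': array([-0.27504402,  0.17176008, -0.33439495]), 'moment': array([ 0.00989515,  0.01461579, -0.00312542]), 'finger_force': 0.0, 'grip_width': 91.66306280107428}
scene [[0.545, 0.613, -0.572, -23.474], [-0.838, 0.404, -0.366, -314.784], [0.007, 0.679, 0.734, 817.852], [0.0, 0.0, 0.0, 1.0]] 43.228725424959386 [-0.16584969  0.          0.          0.          0.        ]
top [[0.012, 0.994, -0.109, 444.611], [-1.0, 0.01, -0.022, 44.466], [-0.021, 0.109, 0.994, 1094.955], [0.0, 0.0, 0.0, 1.0]] 42.22458989377671 [0.04385195 0.         0.         0.         0.        ]
```

View pics/scene0.png

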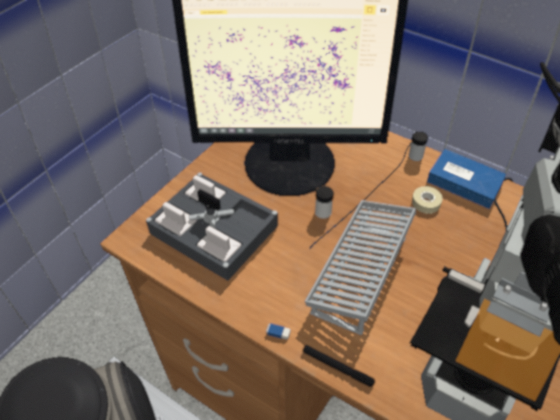

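View pics/top0.png

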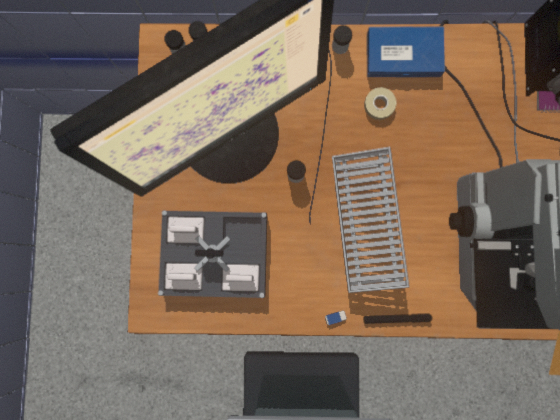

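The top view shows the mould centred near (213,254), with castings upper-left, lower-left and lower-right. The bar handle is at about (210,253), the rack spans (333,150)-(408,290), and the case is at (297,170). I'll enlarge the mould and the rack.

Run:
```python
import cv2
t=cv2.imread('pics/top0.png')
cv2.imwrite('pics/m0.png',cv2.resize(t[200:308,148:280],None,fx=5.5,fy=5.5,interpolation=cv2.INTER_CUBIC))
cv2.imwrite('pics/r0.png',cv2.resize(t[140:300,320:420],None,fx=3.7,fy=3.7,interpolation=cv2.INTER_CUBIC))
```

```text
(no output)
```

View pics/m0.png

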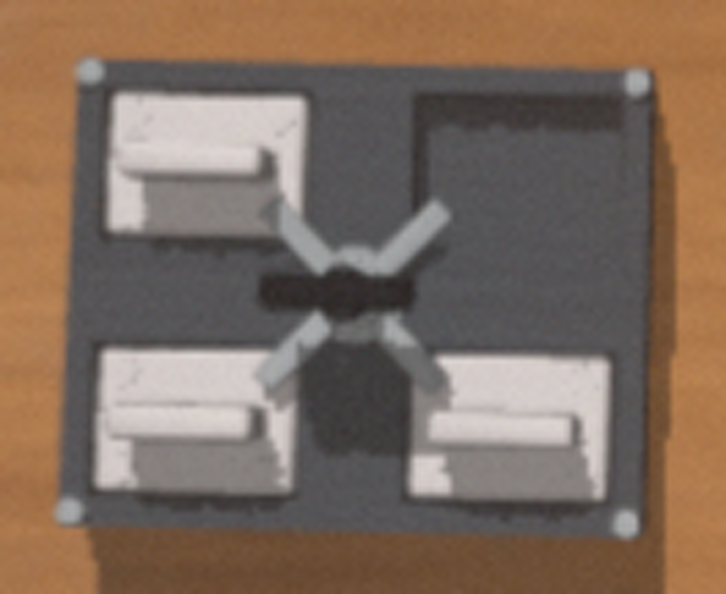

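View pics/r0.png

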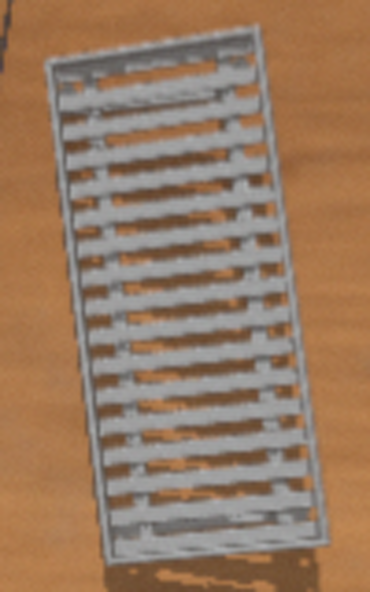

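The mould crop shows bolts at (90,72), (637,83), (626,523) and (68,511), with the bar at (258–412, 291) along the mould's long side. In the rack crop, the rim corners are at (48,62), (258,27), (326,543) and (108,560). Next I'll fit poses.

Run:
```python
from h import *
from scipy.optimize import least_squares
c=cam('top'); s=cam('scene')
m=lambda x,y:(148+(x+.5)/5.5-.5,200+(y+.5)/5.5-.5)
B=[atz(c,m(*p),40)for p in[(90,72),(637,83),(626,523),(68,511)]]
O=[atz(c,m(*p),40)for p in[(80,62),(652,72),(640,537),(60,523)]]
for L in(B,O):
    L=np.array(L)[:,:2]; print(L.mean(0).round(1),[(np.linalg.norm(L[i]-L[i-1])).round(1) for i in range(4)],[np.degrees(np.arctan2(*(b-a)[::-1])).round(2) for a,b in((L[0],L[1]),(L[3],L[2]),(L[3],L[0]),(L[2],L[1]))])
for n,p,q in(('UL',(105,92),(308,240)),('LL',(97,346),(297,494)),('LR',(409,353),(611,501))):
    print(n,((atz(c,m(*p),40)+atz(c,m(*q),40))/2).round(1))
print('bar',[atz(c,m(*p),102).round(1) for p in((260,291),(412,291))])
r=lambda x,y:(320+(x+.5)/3.7-.5,140+(y+.5)/3.7-.5)
T=np.array([r(*p)for p in[(48,62),(258,27),(326,543),(108,560)]])
S=np.array([(365,203),(415,208),(358,317),(310,302)])
# corners in rack frame: image-left = +world y
for sg in(1,-1):
    C=np.array([[-54*sg,130*sg,8],[54*sg,130*sg,8],[54*sg,-130*sg,8],[-54*sg,-130*sg,8]],float)
    def f(v,full=False):
        Rr=R.from_euler('ZY',[v[2],np.radians(15)]); W=Rr.apply(C)+[v[0],v[1],60]
        e=np.r_[(proj(c,W)-T),(proj(s,W)-S)]
        return e if full else e.ravel()
    o=least_squares(f,[440,-50,-np.pi/2 if sg==1 else np.pi/2],loss='soft_l1'); print(sg,o.x.round(3),np.degrees(o.x[2]),o.cost); print(f(o.x,True).round(1).tolist())
```

```text
[463.8 190.9] [np.float64(153.9), np.float64(194.4), np.float64(153.8), np.float64(194.9)] [np.float64(-90.57), np.float64(-90.54), np.float64(-0.77), np.float64(-0.56)]
[463.5 189.9] [np.float64(161.6), np.float64(203.3), np.float64(162.6), np.float64(202.5)] [np.float64(-90.42), np.float64(-90.69), np.float64(-0.36), np.float64(-0.64)]
UL [508.8 244.8  40. ]
LL [419.8 245.3  40. ]
LR [418.7 135.6  40. ]
bar [array([463.7, 213.9, 102. ]), array([464.3, 163.5, 102. ])]
1 [ 531.827 -110.625   -1.453] -83.23459865630556 57.93693820887141
[[3.9, -3.7], [-0.4, 2.8], [-0.8, -1.6], [4.5, 0.3], [-0.4, -11.0], [-1.9, 11.5], [6.7, 9.4], [-2.4, -8.6]]
-1 [ 531.279 -110.934    1.683] 96.41289083592979 15.056524608983462
[[1.1, -0.5], [0.8, 0.3], [-0.0, -0.3], [0.3, -0.1], [-3.4, -1.6], [-1.0, 1.6], [5.7, -0.1], [-5.4, -0.4]]
```

Run:
```python
from h import *
c=cam('top'); s=cam('scene')
def tri(a,b):
    o1,d1=ray(c,a);o2,d2=ray(s,b)
    k=np.linalg.lstsq(np.c_[d1,-d2],o2-o1,rcond=None)[0]; p,q=o1+k[0]*d1,o2+k[1]*d2; return ((p+q)/2).round(0),np.linalg.norm(p-q).round(1)
print('mon BL',tri((145,193),(193,145)),'BR',tri((325,78),(388,145)))
print('case',atz(c,(297,170),62))
print(rows([463.8,190,130],1.561),get_obs()['tool_pos'])
```

```text
mon BL (array([572., 314.,  91.]), np.float64(4.9)) BR (array([798., -24.,  89.]), np.float64(3.0))
case [624.71940431  28.45550689  62.        ]
(array([-0.3537, -0.1696,  0.0965]), array([-0.   ,  0.   ,  1.182])) [203.78623641 483.69259705 226.48351852]
```

```bash
python3 -m pendant '{"dp":[[-0.177,-0.085,0.045],[-0.354,-0.17,0.09],[-0.354,-0.17,0.0965],[-0.354,-0.17,0.0965],[-0.354,-0.17,0.0965],[-0.354,-0.17,0.0965],[-0.354,-0.17,0.0965],[-0.354,-0.17,0.0965]],"rotation":[[0,0,0.6],[0,0,1.182],[0,0,1.182],[0,0,1.182],[0,0,1.182],[0,0,1.182],[0,0,1.182],[0,0,1.182]]}' 0.05
python3 -c "
from h import *
print(rows([463.8,190,76],1.561))"
```

```text
time: 1.3
tool_pos: [464.9, 188.1, 129.5]
tcp_rot: [-3.141, 0.0, 1.557]
contact_force: [-0.2, 0.2, -0.4]
grip_width: 50.2
finger_force: 0.0
(array([ 0.0019, -0.0011,  0.0535]), array([-0.001,  0.   , -0.004]))
```

```bash
python3 -m pendant '{"dp":[[0.001,-0.001,0.02],[0.001,-0.001,0.04],[0.001,-0.001,0.053],[0.001,-0.001,0.053],[0.001,-0.001,0.053]],"rotation":[[0,0,0],[0,0,0],[0,0,0],[0,0,0],[0,0,0]]}' 0.05 && python3 -m pendant '{"dp":[[0,0,0],[0,0,0],[0,0,0],[0,0,0],[0,0,0],[0,0,0]],"rotation":[[0,0,0],[0,0,0],[0,0,0],[0,0,0],[0,0,0],[0,0,0]]}' 0.0
```

```text
time: 1.92
tool_pos: [463.4, 191.1, 77.9]
tcp_rot: [3.141, -0.0, 1.561]
contact_force: [0.4, -1.0, -0.4]
grip_width: 49.9
finger_force: 0.0
time: 2.68
tool_pos: [466.6, 190.7, 77.5]
tcp_rot: [3.134, -0.001, 1.56]
contact_force: [11.9, -0.8, -7.6]
grip_width: 11.8
finger_force: 30.0
```

```bash
python3 -m pendant '{"dp":[[0,0.003,0],[0,0.003,0],[0,0.003,0]],"rotation":[[0,0,0],[0,0,0],[0,0,0]]}'
```

```text
time: 3.05
tool_pos: [466.7, 190.7, 77.5]
tcp_rot: [3.14, -0.0, 1.561]
contact_force: [2.9, -0.8, 0.2]
grip_width: 12.0
finger_force: 30.0
```

```bash
python3 -m pendant '{"dp":[[0,0.001,0],[0,0.001,0],[0,0.001,0],[0,0.001,0],[0,0.001,0],[0,0.001,0],[0,0.001,0],[0,0.001,0]],"rotation":[[0,0,-0.12],[0,0,-0.24],[0,0,-0.36],[0,0,-0.48],[0,0,-0.6],[0,0,-0.72],[0,0,-0.81],[0,0,-0.81]]}'
python3 -c "
from h import *
print(get_obs()['moment'])"
```

```text
time: 4.05
tool_pos: [466.5, 190.6, 77.5]
tcp_rot: [-3.141, -0.001, 2.369]
contact_force: [-1.6, -1.1, 6.2]
grip_width: 12.1
finger_force: 30.3
[-0.25439033  0.23066802 -0.60728192]
```

```bash
python3 -m pendant '{"dp":[[0,0,0],[0,0,0],[0,0,0],[0,0,-0.04],[0,0,-0.1],[0,0,-0.12],[0,0,-0.12]],"rotation":[[0,0,0],[0,0,0],[0,0,0],[0,0,0],[0,0,0],[0,0,0],[0,0,0]]}' 0.05
python3 - <<'E'
from h import *
c=cam('top','top1.png'); cv2.imwrite('pics/m1.png',cv2.resize(c['pixels'][180:308,148:320,::-1],None,fx=4.5,fy=4.5,interpolation=cv2.INTER_CUBIC))
E
```

```text
time: 4.92
tool_pos: [467.8, 190.9, 198.6]
tcp_rot: [3.139, 0.002, 2.371]
contact_force: [0.2, 0.0, -1.3]
grip_width: 50.0
finger_force: 0.0
```

View pics/m1.png

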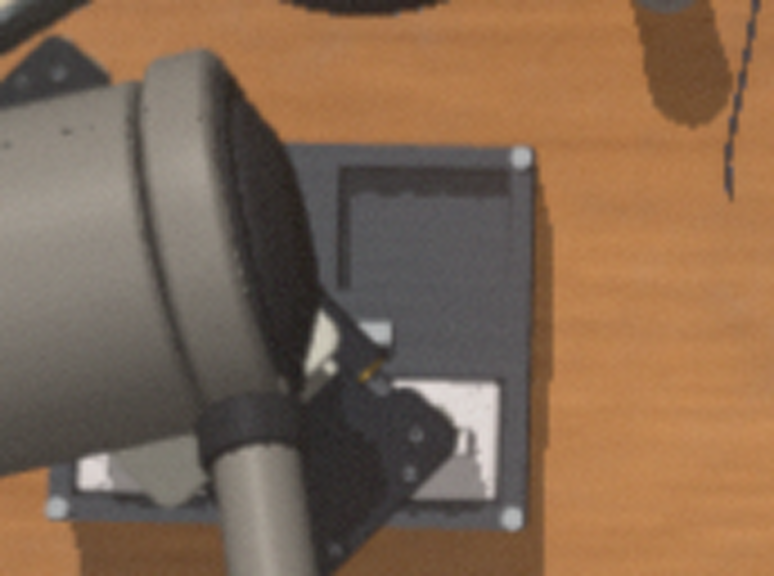

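Run:
```python
from h import *
c=cam('scene','s1.png'); cv2.imwrite('pics/s1c.png',cv2.resize(c['pixels'][:300,60:440,::-1],None,fx=2,fy=2,interpolation=cv2.INTER_CUBIC))
```

```text
(no output)
```

View pics/s1c.png

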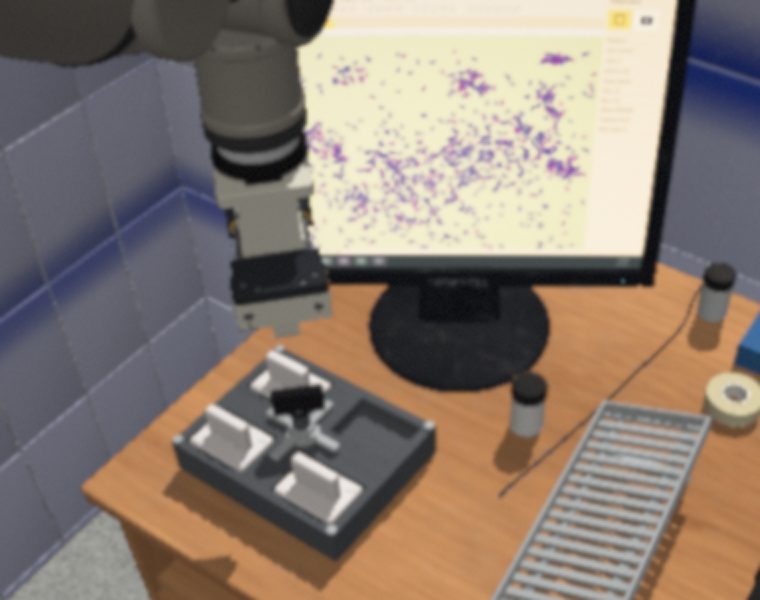

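The view shows the clamp arms moved between the cavities. All three castings are still seated, and the wrist is well above the monitor's lower edge. Lower-left casting first.

```bash
python3 -c "
from h import *
print(rows([422.2,245.2,120],1.561))"
```

```text
(array([0.0697, 0.0085, 0.0762]), array([-0.002, -0.   ,  0.81 ]))
```

```bash
python3 -m pendant '{"dp":[[0.035,0.004,0.02],[0.07,0.008,0.05],[0.07,0.008,0.076],[0.07,0.008,0.076],[0.07,0.008,0.076],[0.07,0.008,0.076],[0.07,0.008,0.076]],"rotation":[[0,0,0.17],[0,0,0.34],[0,0,0.51],[0,0,0.68],[0,0,0.81],[0,0,0.81],[0,0,0.81]]}' 0.05
python3 -c "
from h import *
print(rows([422.2,245.2,47],1.561))"
```

```text
time: 5.9
tool_pos: [421.9, 245.0, 120.4]
tcp_rot: [-3.14, 0.001, 1.563]
contact_force: [-0.4, 0.1, -0.6]
grip_width: 49.8
finger_force: 0.0
(array([0.0003, 0.0004, 0.0734]), array([-0.002,  0.001,  0.002]))
```

```bash
python3 -m pendant '{"dp":[[0,0,0.03],[0,0,0.06],[0,0,0.073],[0,0,0.073]],"rotation":[[0,0,0],[0,0,0],[0,0,0],[0,0,0]]}' && python3 -m pendant '{"dp":[[0,0,0],[0,0,0],[0,0,0],[0,0,0],[0,0,0],[0,0,0]],"rotation":[[0,0,0],[0,0,0],[0,0,0],[0,0,0],[0,0,0],[0,0,0]]}' 0.0
```

```text
time: 6.4
tool_pos: [422.1, 245.0, 47.7]
tcp_rot: [-3.14, 0.001, 1.561]
contact_force: [0.5, -0.1, 0.4]
grip_width: 49.8
finger_force: 0.0
time: 7.15
tool_pos: [422.5, 245.2, 48.5]
tcp_rot: [3.141, -0.0, 1.561]
contact_force: [-0.5, -0.5, 3.9]
grip_width: 11.9
finger_force: 30.0
```

```bash
python3 -m pendant '{"dp":[[0,0,-0.01],[0,0,-0.02],[0,0,-0.04],[0,0,-0.07],[0,0,-0.11],[0,0,-0.13],[0,0,-0.13],[0,0,-0.13]],"rotation":[[0,0,0],[0,0,0],[0,0,0],[0,0,0],[0,0,0],[0,0,0],[0,0,0],[0,0,0]]}'
cat >> h.py <<'E'
RO=np.array([534.,-111,60]); RR=R.from_euler('ZY',[1.683,np.radians(15)])
def rackpose(u,v,h,Q=R.from_euler('x',np.pi)):
    "TCP at rack coords (u down slope, v along, h normal), tool relative orientation Q"
    p=RO+RR.apply([u,v,h]); print('world',p.round(1),(RR*Q).as_euler('xyz').round(3)); return rows(p,0,Rt=RR*Q)
E
python3 -c "
from h import *
for v in(-80,0,80): print(rackpose(8,v,23))
print(rackpose(8,-80,80))"
```

```text
time: 8.15
tool_pos: [421.9, 245.0, 177.5]
tcp_rot: [-3.14, 0.0, 1.561]
contact_force: [0.2, -0.3, -0.9]
grip_width: 11.7
finger_force: 30.0
world [612.  -88.4  80.1] [3.142 0.262 1.683]
(array([-0.3314,  0.1935,  0.0973]), array([-0.017, -0.261, -0.121]))
world [532.5 -97.4  80.1] [3.142 0.262 1.683]
(array([-0.3412,  0.1141,  0.0974]), array([-0.017, -0.261, -0.121]))
world [ 453.  -106.4   80.1] [3.142 0.262 1.683]
(array([-0.3509,  0.0347,  0.0975]), array([-0.017, -0.261, -0.121]))
world [610.3 -73.8 135.2] [3.142 0.262 1.683]
(array([-0.3168,  0.1917,  0.0422]), array([-0.017, -0.261, -0.121]))
```

```bash
python3 -c "
from h import *
print(rackpose(8,-35,85))"
```

```text
world [565.5 -77.5 140. ] [3.142 0.262 1.683]
(array([-0.321 ,  0.1469,  0.0375]), array([-0.017, -0.261, -0.121]))
```

```bash
python3 -m pendant '{"dp":[[-0.05,0.023,0],[-0.1,0.046,0],[-0.15,0.069,0],[-0.2,0.092,0],[-0.25,0.115,0.01],[-0.3,0.138,0.025],[-0.321,0.147,0.0375],[-0.321,0.147,0.0375]],"rotation":[[0,0,0],[0,0,0],[0,0,0],[-0.004,-0.06,-0.03],[-0.008,-0.13,-0.06],[-0.012,-0.2,-0.09],[-0.017,-0.261,-0.121],[-0.017,-0.261,-0.121]]}'
python3 - <<'E'
from h import *
print(rackpose(8,-35,27))
c=cam('top'); s=cam('scene')
cv2.imwrite('pics/p1.png',np.hstack([cv2.resize(x['pixels'][a:a+200,b:b+190,::-1],None,fx=2,fy=2) for x,a,b in((c,110,240),(s,140,260))]))
E
```

```text
time: 9.15
tool_pos: [564.8, -77.5, 137.9]
tcp_rot: [-3.137, 0.259, 1.683]
contact_force: [-1.0, -0.0, -0.8]
grip_width: 11.5
finger_force: 30.0
world [567.1 -92.5  84. ] [3.142 0.262 1.683]
(array([-0.0008,  0.0009,  0.056 ]), array([-0.004, -0.002, -0.   ]))
```

View pics/p1.png

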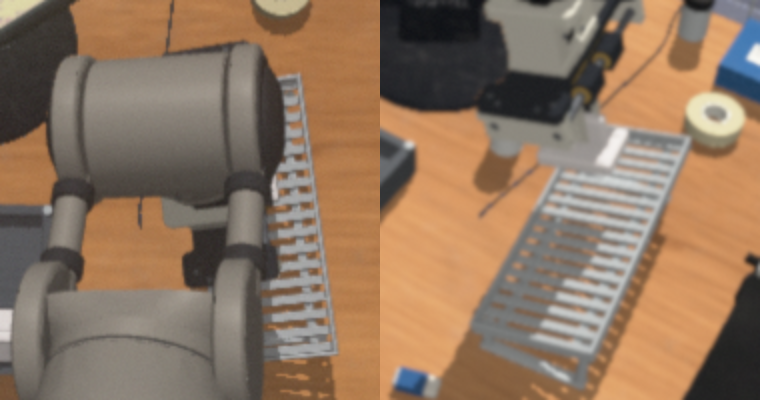

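The casting hangs tilted over the upper half of the rack with nothing in its way, so I'll lower it and feel for contact.

```bash
python3 -m pendant '{"dp":[[0,0,0.025],[0,0,0.045],[0,0,0.055],[0,0,0.055]],"rotation":[[0,0,0],[0,0,0],[0,0,0],[0,0,0]]}' && python3 -m pendant '{"dp":[[0,0,0.001],[0,0,0.002],[0,0,0.003],[0,0,0.003]],"rotation":[[0,0,0],[0,0,0],[0,0,0],[0,0,0]]}'
```

```text
time: 9.75
tool_pos: [567.7, -90.9, 87.6]
tcp_rot: [3.141, 0.261, 1.682]
contact_force: [0.0, 0.3, -0.6]
grip_width: 11.6
finger_force: 30.0
time: 10.25
tool_pos: [568.0, -92.1, 84.8]
tcp_rot: [3.14, 0.261, 1.682]
contact_force: [0.8, 0.3, -0.6]
grip_width: 11.9
finger_force: 30.0
```

```bash
python3 -m pendant '{"dp":[[0,0,0.001],[0,0,0.002],[0,0,0.003],[0,0,0.003]],"rotation":[[0,0,0],[0,0,0],[0,0,0],[0,0,0]]}' && python3 -m pendant '{"dp":[[0,0,0.001],[0,0,0.001],[0,0,0.0015],[0,0,0.0015]],"rotation":[[0,0,0],[0,0,0],[0,0,0],[0,0,0]]}'
```

```text
time: 10.75
tool_pos: [568.0, -92.9, 81.7]
tcp_rot: [3.141, 0.261, 1.682]
contact_force: [-0.7, 0.5, -0.5]
grip_width: 11.9
finger_force: 30.0
time: 11.25
tool_pos: [568.1, -93.3, 80.3]
tcp_rot: [3.14, 0.261, 1.682]
contact_force: [0.3, -0.6, -0.6]
grip_width: 11.6
finger_force: 30.0
```

```bash
python3 -m pendant '{"dp":[[0,0,0.0005],[0,0,0.001],[0,0,0.0015],[0,0,0.0015]],"rotation":[[0,0,0],[0,0,0],[0,0,0],[0,0,0]]}' && python3 -m pendant '{"dp":[[0,0,0.0005],[0,0,0.001],[0,0,0.0015],[0,0,0.0015]],"rotation":[[0,0,0],[0,0,0],[0,0,0],[0,0,0]]}'
```

```text
time: 11.75
tool_pos: [568.1, -93.4, 80.0]
tcp_rot: [3.14, 0.262, 1.682]
contact_force: [-4.3, 4.2, 8.2]
grip_width: 11.6
finger_force: 30.0
time: 12.25
tool_pos: [568.1, -93.4, 80.0]
tcp_rot: [3.139, 0.262, 1.682]
contact_force: [-8.8, 7.8, 20.5]
grip_width: 11.9
finger_force: 30.0
```

```bash
python3 -m pendant '{"dp":[[0,0,-0.0015],[0,0,-0.0015]],"rotation":[[0,0,0],[0,0,0]]}' && python3 -m pendant '{"dp":[[0,0,0],[0,0,0],[0,0,0],[0,0,-0.02],[0,0,-0.05],[0,0,-0.08],[0,0,-0.08]],"rotation":[[0,0,0],[0,0,0],[0,0,0],[0,0,0],[0,0,0],[0,0,0],[0,0,0]]}' 0.03
python3 -c "
from h import *
print(rows([421.6,135.6,160],1.561))"
```

```text
time: 12.5
tool_pos: [568.2, -93.4, 80.0]
tcp_rot: [3.14, 0.262, 1.682]
contact_force: [-4.1, 3.8, 9.1]
grip_width: 12.0
finger_force: 30.0
time: 13.38
tool_pos: [567.1, -73.0, 158.3]
tcp_rot: [3.136, 0.262, 1.682]
contact_force: [1.0, 0.2, 1.0]
grip_width: 30.0
finger_force: 0.0
(array([ 0.2153, -0.1211, -0.0604]), array([0.022, 0.262, 0.121]))
```

```bash
python3 -m pendant '{"dp":[[0.05,-0.03,-0.02],[0.1,-0.058,-0.03],[0.15,-0.085,-0.04],[0.2,-0.11,-0.055],[0.215,-0.121,-0.06],[0.215,-0.121,-0.06],[0.215,-0.121,-0.06]],"rotation":[[0,0.06,0.03],[0.01,0.13,0.06],[0.02,0.2,0.09],[0.022,0.262,0.121],[0.022,0.262,0.121],[0.022,0.262,0.121],[0.022,0.262,0.121]]}' 0.05
python3 - <<'E'
from h import *
print(rows([421.6,135.6,47],1.561))
cam('top','t2.png'); s=cam('scene')
cv2.imwrite('pics/s2.png',cv2.resize(s['pixels'][130:350,130:440,::-1],None,fx=2.5,fy=2.5,interpolation=cv2.INTER_CUBIC))
E
```

```text
time: 14.25
tool_pos: [421.5, 134.4, 158.2]
tcp_rot: [-3.137, 0.0, 1.56]
contact_force: [0.4, -0.7, -0.1]
grip_width: 50.0
finger_force: 0.0
(array([0.0013, 0.0006, 0.1112]), array([-0.004,  0.   , -0.001]))
```

View pics/s2.png

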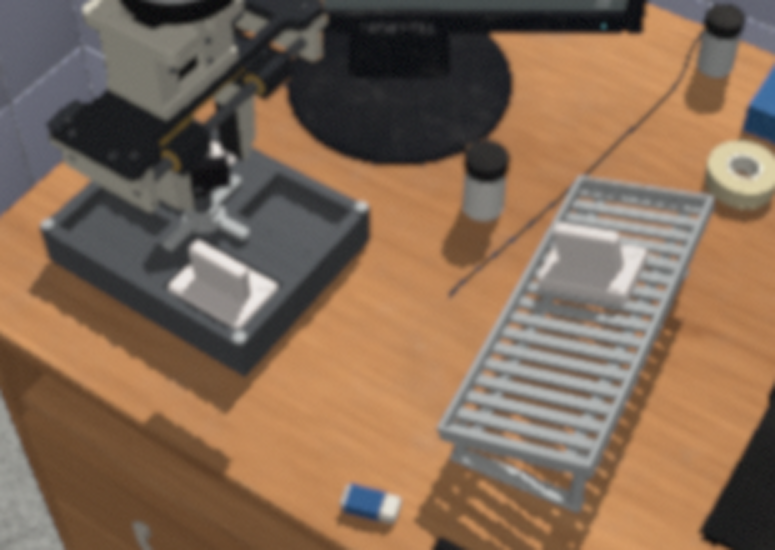

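The first casting sits flat on the rack and the lower-right one is still seated.

```bash
python3 -m pendant '{"dp":[[0.001,0,0.04],[0.001,0,0.08],[0.001,0,0.105],[0.001,0,0.111],[0.001,0,0.111]],"rotation":[[0,0,0],[0,0,0],[0,0,0],[0,0,0],[0,0,0]]}' && python3 -m pendant '{"dp":[[0,0,0],[0,0,0],[0,0,0],[0,0,0],[0,0,0],[0,0,0]],"rotation":[[0,0,0],[0,0,0],[0,0,0],[0,0,0],[0,0,0],[0,0,0]]}' 0.0 && python3 -m pendant '{"dp":[[0,0,-0.01],[0,0,-0.02],[0,0,-0.04],[0,0,-0.07],[0,0,-0.11],[0,0,-0.13],[0,0,-0.13],[0,0,-0.13]],"rotation":[[0,0,0],[0,0,0],[0,0,0],[0,0,0],[0,0,0],[0,0,0],[0,0,0],[0,0,0]]}'
python3 -c "
from h import *
print(rackpose(8,25,85))"
```

```text
time: 14.98
tool_pos: [420.6, 135.9, 47.6]
tcp_rot: [-3.137, -0.001, 1.56]
contact_force: [0.4, -0.3, -0.5]
grip_width: 50.1
finger_force: 0.0
time: 15.72
tool_pos: [420.3, 136.3, 47.7]
tcp_rot: [-3.137, -0.001, 1.56]
contact_force: [-0.1, -0.2, 3.1]
grip_width: 11.9
finger_force: 30.0
time: 16.73
tool_pos: [420.0, 136.0, 176.8]
tcp_rot: [-3.135, -0.001, 1.56]
contact_force: [-1.0, -0.5, -0.5]
grip_width: 11.8
finger_force: 30.0
world [505.8 -84.3 140. ] [3.142 0.262 1.683]
(array([-0.2194,  0.0884,  0.036 ]), array([-0.022, -0.262, -0.121]))
```

```bash
python3 -m pendant '{"dp":[[-0.05,0.02,0],[-0.1,0.04,0],[-0.15,0.06,0.01],[-0.2,0.08,0.025],[-0.219,0.0885,0.036],[-0.219,0.0885,0.036],[-0.219,0.0885,0.036]],"rotation":[[0,0,0],[-0.004,-0.06,-0.03],[-0.008,-0.13,-0.06],[-0.017,-0.2,-0.09],[-0.022,-0.262,-0.121],[-0.022,-0.262,-0.121],[-0.022,-0.262,-0.121]]}'
python3 -c "
from h import *
print(rackpose(8,25,26))"
```

```text
time: 17.6
tool_pos: [506.2, -83.0, 140.5]
tcp_rot: [3.142, 0.26, 1.682]
contact_force: [-0.3, -0.1, -0.1]
grip_width: 11.6
finger_force: 30.0
world [507.5 -99.4  83. ] [3.142 0.262 1.683]
(array([-0.0012, -0.0005,  0.0598]), array([-0.   , -0.002, -0.001]))
```

```bash
python3 -m pendant '{"dp":[[-0.001,0,0.025],[-0.001,0,0.045],[-0.001,0,0.06],[-0.001,0,0.06]],"rotation":[[0,0,0],[0,0,0],[0,0,0],[0,0,0]]}' && python3 -m pendant '{"dp":[[0,0,0.001],[0,0,0.002],[0,0,0.003],[0,0,0.003]],"rotation":[[0,0,0],[0,0,0],[0,0,0],[0,0,0]]}' && python3 -m pendant '{"dp":[[0,0,0.0005],[0,0,0.001],[0,0,0.0015],[0,0,0.0015]],"rotation":[[0,0,0],[0,0,0],[0,0,0],[0,0,0]]}'
```

```text
time: 18.1
tool_pos: [508.1, -99.8, 82.6]
tcp_rot: [-3.141, 0.261, 1.683]
contact_force: [0.2, -0.2, -0.9]
grip_width: 12.0
finger_force: 30.0
time: 18.6
tool_pos: [508.7, -100.9, 80.4]
tcp_rot: [3.14, 0.261, 1.682]
contact_force: [-0.8, -0.0, -0.7]
grip_width: 11.4
finger_force: 30.0
time: 19.1
tool_pos: [508.7, -101.2, 79.3]
tcp_rot: [3.14, 0.262, 1.682]
contact_force: [-2.3, 2.6, 5.7]
grip_width: 11.8
finger_force: 30.0
```

```bash
python3 -m pendant '{"dp":[[0,0,0],[0,0,0],[0,0,0],[0,0,-0.02],[0,0,-0.05],[0,0,-0.08],[0,0,-0.08]],"rotation":[[0,0,0],[0,0,0],[0,0,0],[0,0,0],[0,0,0],[0,0,0],[0,0,0]]}' 0.03
python3 - <<'E'
from h import *
# UL: length grasp, tool y along world y, leaning 10 deg to -x
A=R.from_euler('xyz',[np.pi,0,np.pi-0.0096])
for a in(10,-10):
    Q=A*R.from_rotvec([0,np.radians(a),0]); print(a,Q.apply([0,0,-1]).round(3),rows([511.5,244.8,150],0,Rt=Q),Q.as_euler('xyz').round(3))
c=cam('top');s=cam('scene'); 
cv2.imwrite('pics/s3.png',np.hstack([cv2.resize(x['pixels'][a:a+240,b:b+190,::-1],None,fx=2,fy=2) for x,a,b in((c,100,150),(s,140,240))]))
E
```

```text
time: 19.98
tool_pos: [507.6, -80.6, 158.0]
tcp_rot: [3.136, 0.263, 1.682]
contact_force: [0.0, -0.4, -0.3]
grip_width: 30.4
finger_force: 0.0
10 [ 0.174 -0.002  0.985] (array([ 0.314 ,  0.0404, -0.0759]), array([-0.06 ,  0.361, -1.457])) [ 3.142 -0.175  3.132]
-10 [-0.174  0.002  0.985] (array([ 0.314 ,  0.0404, -0.0759]), array([-0.31 ,  0.076, -1.416])) [3.142 0.175 3.132]
```

View pics/s3.png

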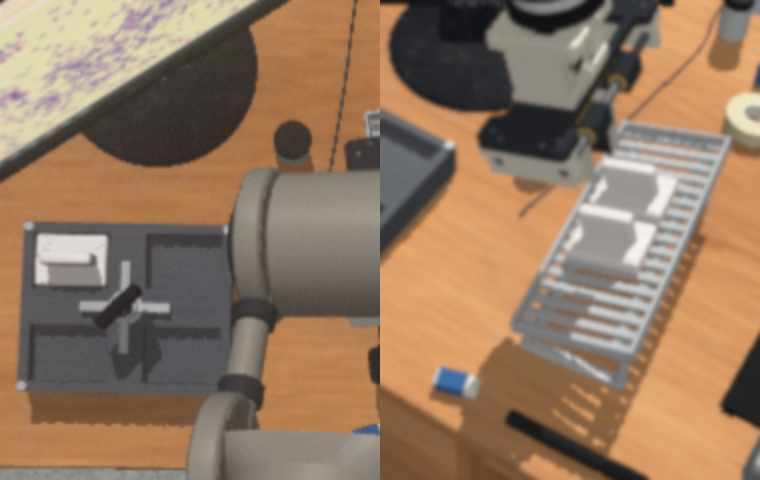

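The left view shows the clamp open, arms between cavities and handle at 45°, with the upper-left casting at about (186,230) full-frame, unmoved. Two castings sit flat on the rack.

Run:
```python
from h import *
Q=R.from_euler('xyz',[np.pi,0,np.pi-0.0096])*R.from_rotvec([0,np.radians(-10),0])
print(rows([450,180,165],0,Rt=Q))
```

```text
(array([ 0.2539, -0.0266, -0.0777]), array([-0.313,  0.071, -1.416]))
```

```bash
python3 -m pendant '{"dp":[[0.04,-0.005,-0.03],[0.09,-0.01,-0.05],[0.14,-0.02,-0.06],[0.19,-0.027,-0.07],[0.24,-0.027,-0.078],[0.254,-0.027,-0.078],[0.254,-0.027,-0.078],[0.254,-0.027,-0.078]],"rotation":[[-0.04,0.01,-0.17],[-0.08,0.02,-0.35],[-0.12,0.03,-0.53],[-0.16,0.04,-0.71],[-0.2,0.05,-0.89],[-0.24,0.06,-1.07],[-0.28,0.065,-1.25],[-0.313,0.071,-1.416]]}' 0.064
python3 - <<'E'
from h import *
Q=R.from_euler('xyz',[np.pi,0,np.pi-0.0096])*R.from_rotvec([0,np.radians(-10),0])
print(rows([511,244.8,120],0,Rt=Q))
E
```

```text
time: 21.08
tool_pos: [448.9, 180.0, 164.2]
tcp_rot: [-3.14, 0.172, 3.139]
contact_force: [-0.5, -0.3, 0.3]
grip_width: 63.9
finger_force: 0.0
(array([-0.0534,  0.0651,  0.054 ]), array([ 0.   , -0.002,  0.007]))
```

```bash
python3 -m pendant '{"dp":[[-0.02,0.022,0.02],[-0.04,0.044,0.04],[-0.053,0.065,0.054],[-0.053,0.065,0.054],[-0.053,0.065,0.054]],"rotation":[[0,0,0],[0,0,0],[0,0,0.006],[0,0,0.006],[0,0,0.006]]}'
python3 - <<'E'
from h import *
Q=R.from_euler('xyz',[np.pi,0,np.pi-0.0096])*R.from_rotvec([0,np.radians(-10),0])
print(rows([511,244.8,50],0,Rt=Q))
s=cam('scene'); cv2.imwrite('pics/s4.png',cv2.resize(s['pixels'][:260,100:420,::-1],None,fx=2.2,fy=2.2,interpolation=cv2.INTER_CUBIC))
E
```

```text
time: 21.7
tool_pos: [511.2, 243.8, 121.0]
tcp_rot: [-3.141, 0.173, 3.127]
contact_force: [-0.1, 1.0, 0.4]
grip_width: 63.9
finger_force: 0.0
(array([0.0124, 0.001 , 0.0699]), array([-0.001, -0.001, -0.005]))
```

View pics/s4.png

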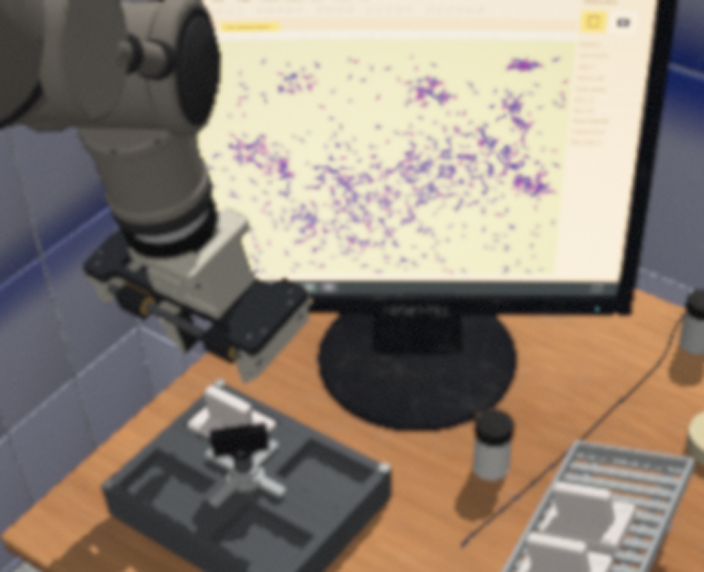

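```bash
python3 -m pendant '{"dp":[[-0.0035,0.001,0],[-0.001,0.001,0.015],[0.002,0.001,0.03],[0.0045,0.001,0.045],[0.007,0.001,0.06],[0.009,0.001,0.069],[0.009,0.001,0.069]],"rotation":[[0,0,0],[0,0,0],[0,0,0],[0,0,0],[0,0,0],[0,0,0],[0,0,0]]}'
```

```text
time: 22.62
tool_pos: [514.7, 245.4, 51.4]
tcp_rot: [3.141, 0.174, 3.127]
contact_force: [0.4, 0.1, 0.1]
grip_width: 64.2
finger_force: 0.0
```

```bash
python3 -m pendant '{"dp":[[0,0,0],[0,0,0],[0,0,0],[0,0,0],[0,0,0],[0,0,0]],"rotation":[[0,0,0],[0,0,0],[0,0,0],[0,0,0],[0,0,0],[0,0,0]]}' 0.0
```

```text
time: 23.38
tool_pos: [515.6, 245.7, 52.9]
tcp_rot: [3.14, 0.176, 3.126]
contact_force: [-0.1, 0.0, 5.2]
grip_width: 49.5
finger_force: 30.0
```

```bash
python3 -m pendant '{"dp":[[-0.0017,0,-0.01],[-0.0035,0,-0.02],[-0.007,0,-0.04],[-0.0105,0,-0.06],[-0.014,0,-0.08],[-0.0175,0,-0.1],[-0.0175,0,-0.1]],"rotation":[[0,0,0],[0,0,0],[0,0,0],[0,0,0],[0,0,0],[0,0,0],[0,0,0]]}'
python3 - <<'E'
from h import *
# grip: casting frame to tool: tool = casting * G ; casting orientation at grasp: x along +y world (yaw 1.561)
o=get_obs(); T=R.from_euler('xyz',o['tcp_rot'])
G=R.from_euler('z',1.561).inv()*R.from_euler('xyz',[3.141,0.174,3.127])
p=R.from_euler('z',1.561).inv().apply(np.array([515.2,245.5,52.0])-[512,245,26]); print('off',p.round(1),G.as_matrix().round(2).tolist())
for u,v,h in((8,85,85),):
    B=RO+RR.apply([u,v,h])+RR.apply(p-[0,0,26]); print('final',B.round(1),(RR*G).as_euler('xyz').round(3)); print(rows(B,0,Rt=RR*G))
print(o['tool_pos'],rows([440,170,185],0,Rt=T))
E
```

```text
time: 24.25
tool_pos: [515.9, 245.8, 155.7]
tcp_rot: [3.139, 0.179, 3.126]
contact_force: [-0.1, -0.1, -0.9]
grip_width: 49.9
finger_force: 30.0
off [ 0.5 -3.2 26. ] [[0.0, 1.0, -0.0], [0.98, -0.0, -0.17], [-0.17, 0.0, -0.98]]
final [449.3 -90.1 139.9] [-2.877  0.169 -2.989]
(array([ 0.0632, -0.3369,  0.0039]), array([ 0.237, -0.012, -0.166]))
[515.87676923 245.81986882 155.73029117] (array([ 0.0683, -0.0769, -0.0423]), array([0., 0., 0.]))
```

```bash
python3 -m pendant '{"dp":[[0.01,-0.045,-0.02],[0.02,-0.095,-0.03],[0.03,-0.145,-0.03],[0.04,-0.195,-0.03],[0.05,-0.245,-0.02],[0.06,-0.295,-0.01],[0.063,-0.337,0.004],[0.063,-0.337,0.004]],"rotation":[[0,0,0],[0,0,0],[0.03,0,-0.02],[0.08,0,-0.06],[0.13,-0.006,-0.1],[0.18,-0.01,-0.13],[0.237,-0.012,-0.166],[0.237,-0.012,-0.166]]}'
python3 - <<'E'
from h import *
G=R.from_euler('z',1.561).inv()*R.from_euler('xyz',[3.141,0.174,3.127])
p=np.array([.5,-3.2,26])
for h in(85,5): print(rows(RO+RR.apply(np.array([8,85,h])+p-([0,0,26] if h==85 else 0)),0,Rt=RR*G))
print('normal in tool',G.inv().apply([0,0,-1]).round(3))
E
```

```text
time: 25.25
tool_pos: [446.9, -91.8, 136.9]
tcp_rot: [-2.877, 0.162, -2.991]
contact_force: [-0.7, 0.5, -1.4]
grip_width: 49.0
finger_force: 30.0
(array([-0.0031,  0.0006, -0.0028]), array([ 0.   , -0.008, -0.001]))
(array([0.0058, 0.0005, 0.0504]), array([ 0.   , -0.008, -0.001]))
normal in tool [ 0.173 -0.001  0.985]
```

```bash
python3 -m pendant '{"dp":[[-0.001,0,0.015],[0.002,0,0.03],[0.005,0,0.045],[0.006,0,0.05],[0.006,0,0.05]],"rotation":[[0,-0.007,0],[0,-0.007,0],[0,-0.007,0],[0,-0.007,0],[0,-0.007,0]]}' && python3 -m pendant '{"dp":[[0.0002,0,0.001],[0.0004,0,0.002],[0.0006,0,0.003],[0.0006,0,0.003]],"rotation":[[0,0,0],[0,0,0],[0,0,0],[0,0,0]]}'
python3 - <<'E'
from h import *
G=R.from_euler('z',1.561).inv()*R.from_euler('xyz',[3.141,0.174,3.127])
print(rows(RO+RR.apply(np.array([8,85,0])+[.5,-3.2,26]),0,Rt=RR*G))
s=cam('scene'); cv2.imwrite('pics/s5.png',cv2.resize(s['pixels'][170:340,270:440,::-1],None,fx=3.4,fy=3.4,interpolation=cv2.INTER_CUBIC))
E
```

```text
time: 25.88
tool_pos: [452.6, -102.9, 90.0]
tcp_rot: [-2.876, 0.172, -2.987]
contact_force: [0.6, -0.6, -0.6]
grip_width: 50.0
finger_force: 30.0
time: 26.38
tool_pos: [452.6, -104.0, 87.1]
tcp_rot: [-2.876, 0.172, -2.987]
contact_force: [-0.2, -1.5, -1.2]
grip_width: 49.8
finger_force: 30.0
(array([0.0025, 0.    , 0.004 ]), array([-0.   ,  0.003,  0.001]))
```

View pics/s5.png

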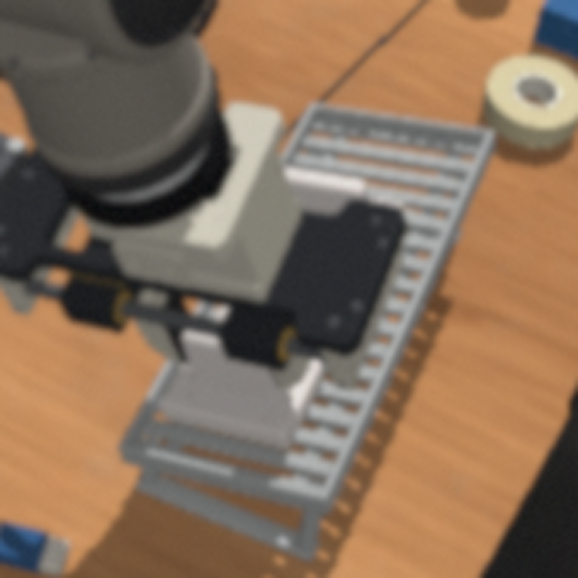

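The third casting hovers just over the lower end of the rack, inside the rim and lined up with the slats. Next is the contact.

```bash
python3 -m pendant '{"dp":[[0.0005,0,0.001],[0.0008,0,0.002],[0.001,0,0.003],[0.001,0,0.003]],"rotation":[[0,0,0],[0,0,0],[0,0,0],[0,0,0]]}' && python3 -m pendant '{"dp":[[0.0002,0,0.0005],[0.0002,0,0.001],[0.0003,0,0.0015],[0.0003,0,0.0015]],"rotation":[[0,0,0],[0,0,0],[0,0,0],[0,0,0]]}'
```

```text
time: 26.92
tool_pos: [452.3, -104.9, 84.0]
tcp_rot: [-2.876, 0.172, -2.987]
contact_force: [0.3, 0.4, -1.6]
grip_width: 49.4
finger_force: 30.0
time: 27.42
tool_pos: [452.3, -105.0, 83.9]
tcp_rot: [-2.875, 0.173, -2.987]
contact_force: [-8.0, 7.2, 19.1]
grip_width: 49.6
finger_force: 30.0
```

```bash
python3 -m pendant '{"dp":[[-0.0002,0,-0.001],[-0.0002,0,-0.001]],"rotation":[[0,0,0],[0,0,0]]}' && python3 -m pendant '{"dp":[[0,0,0],[0,0,0],[0,0,0],[-0.0035,0,-0.02],[-0.009,0,-0.05],[-0.014,0,-0.08],[-0.014,0,-0.08]],"rotation":[[0,0,0],[0,0,0],[0,0,0],[0,0,0],[0,0,0],[0,0,0],[0,0,0]]}' 0.062
python3 - <<'E'
from h import *
print(rows([467,190.5,140],2.356))
E
```

```text
time: 27.68
tool_pos: [452.4, -104.9, 84.0]
tcp_rot: [-2.876, 0.173, -2.987]
contact_force: [-3.3, 3.2, 8.1]
grip_width: 49.7
finger_force: 30.0
time: 28.55
tool_pos: [450.9, -84.1, 163.9]
tcp_rot: [-2.874, 0.176, -2.986]
contact_force: [0.6, -0.5, 0.2]
grip_width: 62.1
finger_force: 0.0
(array([-0.0534,  0.2682, -0.0384]), array([-0.164,  0.287,  0.91 ]))
```

```bash
python3 -m pendant '{"dp":[[-0.01,0.045,-0.02],[-0.02,0.095,-0.03],[-0.03,0.145,-0.035],[-0.04,0.195,-0.038],[-0.05,0.24,-0.038],[-0.0534,0.268,-0.038],[-0.0534,0.268,-0.038],[-0.0534,0.268,-0.038]],"rotation":[[-0.03,0.05,0.15],[-0.06,0.1,0.31],[-0.09,0.15,0.47],[-0.11,0.2,0.63],[-0.14,0.25,0.79],[-0.164,0.287,0.91],[-0.164,0.287,0.91],[-0.164,0.287,0.91]]}' 0.05
python3 - <<'E'
from h import *
print(rows([466.8,190.6,77.5],2.346))
c=cam('top','t5.png');s=cam('scene')
cv2.imwrite('pics/s6.png',np.hstack([cv2.resize(x['pixels'][a:a+180,b:b+125,::-1],None,fx=3,fy=3,interpolation=cv2.INTER_CUBIC) for x,a,b in((c,130,310),(s,170,300))]))
E
```

```text
time: 29.55
tool_pos: [465.5, 189.3, 137.3]
tcp_rot: [-3.138, -0.004, 2.356]
contact_force: [0.6, -0.6, 0.2]
grip_width: 50.0
finger_force: 0.0
(array([-0.0002,  0.0021,  0.0598]), array([-0.004, -0.004,  0.01 ]))
```

View pics/s6.png

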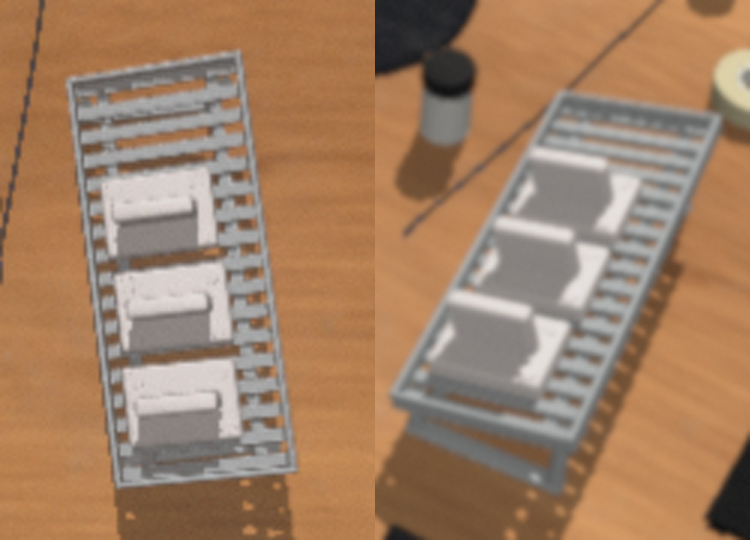

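All three castings lie flat inside the rim, ribs up. Now I'll close the clamp.

```bash
python3 -m pendant '{"dp":[[0,0.002,0.02],[0,0.002,0.04],[0,0.002,0.055],[0,0.002,0.06],[0,0.002,0.06]],"rotation":[[-0.004,-0.004,0.01],[-0.004,-0.004,0.01],[-0.004,-0.004,0.01],[-0.004,-0.004,0.01],[-0.004,-0.004,0.01]]}' && python3 -m pendant '{"dp":[[0,0,0],[0,0,0],[0,0,0],[0,0,0],[0,0,0],[0,0,0]],"rotation":[[0,0,0],[0,0,0],[0,0,0],[0,0,0],[0,0,0],[0,0,0]]}' 0.0 && python3 -m pendant '{"dp":[[0,0,0],[0,0,0],[0,0,0],[0,0,0],[0,0,0],[0,0,0],[0,0,0],[0,0,0]],"rotation":[[0,0,0.12],[0,0,0.24],[0,0,0.36],[0,0,0.48],[0,0,0.6],[0,0,0.72],[0,0,0.81],[0,0,0.81]]}'
python3 -c "
from h import *
print(get_obs()['moment'])"
```

```text
time: 30.28
tool_pos: [467.1, 191.5, 78.0]
tcp_rot: [3.14, 0.0, 2.345]
contact_force: [-0.1, 0.5, 0.5]
grip_width: 50.1
finger_force: 0.0
time: 31.02
tool_pos: [466.2, 190.9, 78.0]
tcp_rot: [-3.141, -0.0, 2.345]
contact_force: [-3.1, -4.1, 4.5]
grip_width: 11.8
finger_force: 30.0
time: 32.02
tool_pos: [466.8, 191.2, 78.1]
tcp_rot: [3.141, -0.0, 1.537]
contact_force: [-1.8, -4.1, 4.2]
grip_width: 11.5
finger_force: 30.3
[-0.76436683  0.39002585  0.49789308]
```

Against the closed stop (+0.5 N m). Release, back away and check.

```bash
python3 -m pendant '{"dp":[[0,0,0],[0,0,0],[0,0,0],[0,0,-0.04],[0,0,-0.1],[-0.05,-0.02,-0.13],[-0.1,-0.05,-0.13],[-0.1,-0.05,-0.13]],"rotation":[[0,0,0],[0,0,0],[0,0,0],[0,0,0],[0,0,0],[0,0,0],[0,0,0],[0,0,0]]}' 0.05
python3 - <<'E'
from h import *
s=cam('scene'); cv2.imwrite('pics/s7.png',cv2.resize(s['pixels'][130:350,130:440,::-1],None,fx=2.5,fy=2.5,interpolation=cv2.INTER_CUBIC))
E
```

```text
time: 33.02
tool_pos: [411.6, 91.4, 208.2]
tcp_rot: [3.14, -0.001, 1.532]
contact_force: [0.1, 0.8, -0.1]
grip_width: 50.0
finger_force: 0.0
```

View pics/s7.png

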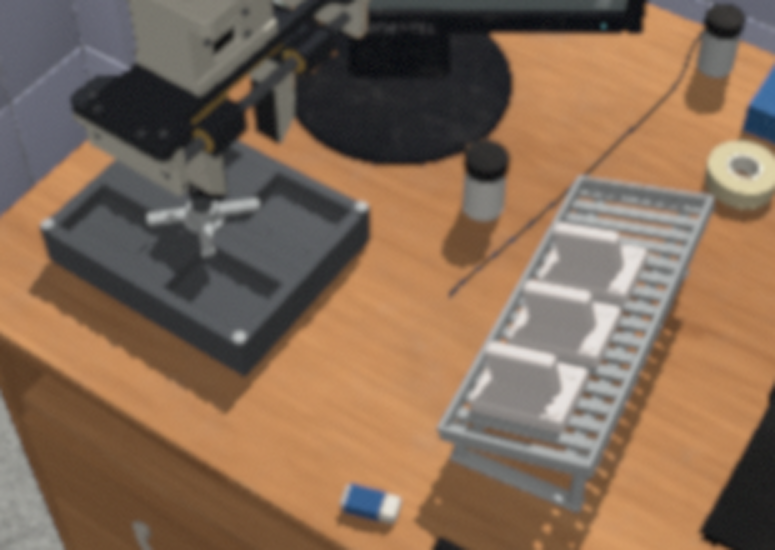

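The clamp arms are diagonal again, so it is closed. The three castings are on the rack, the case hasn't moved, and the mould is empty. Handing in.

```bash
python3 -c "
from plant import workorder
print(workorder.close_job())"
```

```text
the job is handed in; nothing more can be done
None
```

The job is handed in: I opened the clamp, set all three castings (three were present) flat and rib up on the rack, turned the clamp back to closed, and left everything else on the desk where it was; no verdict came back.

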